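Set out the dispensing tray and stamp at a clinic desk

ROBOT

A 6-joint arm with a two-finger parallel gripper is mounted at the origin on the work surface. World frame = base frame: x ahead of the robot, y to its left, z up, the work surface at z = 0. Lengths are in mm, angles in degrees, forces in N, time in s.
With the tool pointing down it reaches from about 325 to 1000 mm from the base axis. Payload 5.1 kg.
Tool frame: the origin (TCP) lies midway between the tips of the shut fingers; the grasp point (between the pads) lies 19 mm behind it; z points along the fingers, y is the direction in which the jaws open and shut (so a half turn about z gives the same grasp; the last joint's range is limited). The gripper opens to 85 mm and grips with 20 to 120 N. Pads are 22 mm wide; open, the fingers measure 114 mm over their backs; the gripper's body (76 mm by 85 mm) begins 54 mm behind the grasp point. The pads swing forward as they close: fully open they stand 13 mm farther back than shut.
Start: joints at [-72.8, 7.093, 94.555, -0, 78.352, -4.733], TCP at [242.755, -602.955, 231.322] pointing down, gripper open.
Joint ranges: [-149.61, 149.61], [-58.7, 133.49], [1.44, 155.28], [-77.14, 257.14], [18.33, 153.61], [-166.67, 166.67]. Speed limits (degrees/s): [147.25, 147.25, 180, 180, 180, 180].

INTERFACE

Orientations are given as a 3x3 rotation matrix whose columns are the frame's x, y, z axes.
In Python, from plant import bot gives the robot as it stands.
- The arm moves only by the shell command python3 -m handwheel 'ROWS'. ROWS is JSON, a list of rows, each an object of numbers: "grip": the closure, from 0 (fully open) to 1 (shut); "x", "y", "z": the shift along the world's x, y, z in cm; "turn": the turn about the world's z in degrees. In form: [{"grip": .., "x": .., "y": .., "z": .., "turn": ..}, ...]. A call has 1 to 12 rows; each row shifts and turns the commanded pose from where the row before left it; what a row does not reach is not made up. A row lasts 1/8 s, in which the tool goes at most 62.5 mm and 10.7 degrees, less where a joint would pass 70% of its speed; a pose out of reach is approached as far as the arm can. A call is refused whole if a number of a shift passes 6.25 or a number of a turn 10.7, either way. A call with a gripper value outside its range is refused whole. The fingers move at their own pace and stop on an object; the grip force is fixed at half the most. Time passes only in rows, so rows that do not move let the fingers close. It gives the time, the measured TCP pose, the force and the opening at its end, in the units of the state.
- bot.sense(): the state, without advancing time (a new reading comes with each control period).
- bot.camera(name): name is "side" or "top" or "wrist"; returns the picture (480x640x3 uint8, red, green, blue); there is no depth.
- bot.camera_model(name): a dict with "mtx" (3x3 intrinsics, pixels), "R" (3x3) and "t" (3): a world point X has camera coordinates R X + t; the wrist camera has in their place "tool_from_camera" (4x4, takes a point from camera to tool coordinates, whose origin is the TCP and whose axes are the flange's). Camera axes: x right, y down, z forward; pixel columns grow to the right and rows downward; lengths in mm; the calibration is good to about 2 mm. A picture is of the moment at which its call begins: read the wrist's pose just before it. camera_model takes no time and is no camera call.
- bot.job_done(): hands the job in, once; it reports no verdict.
The state is a dict: "time_s": time; "joint_pos": joint angles; "joint_velocities": joint speeds; "effort": joint torques, N m; "tcp_pos": TCP position; "eef_rot": TCP orientation; "contact_force": force on the tool from outside, world axes, zero at the start; "moment": the same for the moment, N m; "grip_width": finger opening in mm.
Only numpy, scipy, OpenCV 4.12 (cv2) and the standard library are available. Lean on these libraries where they do the work, as an engineer would, in place of code of your own. Each camera call takes 0.05 s, during which the arm holds its last target. There are 200 camera calls.

TASK

Set out the desk for the morning's dispensing: put the large white carton in the middle of the metal tray with its long side along the tray's long side, and the small white carton squarely on the middle of its top, long sides parallel. On the tray, stand the pill bottle to the left of the large carton and lay the tape roll flat to its right (left and right as the robot sees them), each level with the middle of the large carton's end and about 2 cm clear of it. Stand the hand stamp upright in the middle of the ink pad, long sides parallel, and leave the sanitiser bottle and the stapler where they are.

Things in the scene. Friction and masses are not known exactly. Their poses are not given: they have to be found in the camera images.
- large_carton: Larger of two closed white card boxes with a pale blue-grey band: 60 (x) by 84 (y) by 40 high mm, about 150 g, loose, starting flat on the desk. Origin: centre of its underside. z up.
- small_carton: Smaller white card box of the same look: 42 (x) by 56 (y) by 30 high mm, about 60 g, loose, flat on the desk. Origin: centre of its underside. z up.
- pill_bottle: Upright round amber pill bottle with a white cap and a paper label, 40 mm in diameter, 85 mm tall, about 80 g, loose. Origin: centre of its underside. z up.
- tape_roll: Roll of tan tape lying flat: a ring 50 mm outside and 34 mm inside diameter, 24 mm high, about 50 g, loose. Origin: centre of its underside, on its axis. z up.
- stamp: Wooden hand stamp standing on its printing face: rectangular foot 28 (x) by 54 (y) by 18 mm high, with a round upright handle in the middle, 22 mm in diameter from 26 to 66 mm above the underside, then a slightly thicker knob (26 mm) up to 83 mm; about 70 g, loose. Origin: centre of its underside. z up.
- tray: Shallow metal tray fixed to the desk: 156 (x) by 260 (y) mm outside, floor 4 mm thick, with a rim 4 mm thick whose top is 8 mm above the desk (inside 148 by 252 mm). Turned at most 0.2 rad, so its y axis (long side) points roughly to the robot's left and its x axis away from the robot. Origin: centre of its underside, on the desk. It is on the left or on the right of the ink pad.
- ink_pad: Ink pad fixed to the desk: a grey plastic case with a dark inked felt, 70 (x) by 100 (y) mm; the flat felt (58 by 88 mm) on top is 14 mm above the desk. Origin: centre of its underside, on the desk. y along its long side.
- sanitiser: Bystander, leave alone: white pump bottle, 60 mm in diameter, 163 mm tall with its pump, loose, standing at one side of the work. Origin: centre of its underside.
- stapler: Bystander, leave alone: black desk stapler, 130 (x) by 36 (y) by 50 high mm, loose, at the other side of the work. Origin: centre of its underside.
There are look-alikes about, which are no part of the job. Of the things shaped like the tape_roll, the tan one is meant. There is more than one size of the stamp; the one meant has the size given above.

How it is judged (in metres and radians):
At the end, for the whole second after the job is handed in: Large carton on tray centre (12 mm, 0.15 rad); small one on its top centre (10 mm, 0.17 rad); bottle left (centres 67-97 mm apart) and tape right (72-102 mm) on the tray, within 15 mm of the carton's long centre line; stamp on pad centre (12 mm, 0.2 rad); all upright (0.1 rad), at rest (x of large_carton in the frame of tray between -0.012 and 0.012 m and y of large_carton in the frame of tray between -0.012 and 0.012 m and z of each of large_carton, pill_bottle, tape_roll in the frame of tray below 0.01 m and angle between the y axis of large_carton and the y axis of tray, either way round below 0.15 rad and horizontal distance between small_carton and large_carton below 0.01 m and z of small_carton in the frame of large_carton between 0.035 and 0.046 m and angle between the y axis of small_carton and the y axis of large_carton, either way round below 0.17 rad and horizontal distance between pill_bottle and large_carton between 0.067 and 0.097 m and x of pill_bottle in the frame of large_carton between -0.015 and 0.015 m and y of pill_bottle in the frame of tray above 0.03 m and horizontal distance between tape_roll and large_carton between 0.072 and 0.102 m and x of tape_roll in the frame of large_carton between -0.015 and 0.015 m and y of tape_roll in the frame of tray below -0.03 m and horizontal distance between stamp and ink_pad below 0.012 m and z of stamp in the frame of ink_pad between 0.009 and 0.019 m and angle between the y axis of stamp and the y axis of ink_pad, either way round below 0.2 rad and angle between each of large_carton, small_carton, pill_bottle, tape_roll, stamp's own z axis and vertical below 0.1 rad and linear speed of each of large_carton, small_carton, pill_bottle, tape_roll, stamp below 0.02 m/s); the robot touches nothing.
It fails at once if the sanitiser was moved more than 20 mm (distance of sanitiser from where it was at the start of the episode above 0.02 m).
It fails at once if the stapler was moved more than 20 mm (distance of stapler from where it was at the start of the episode above 0.02 m).
It also fails if it takes over 133 s, if anything falls off the work surface, if the arm or the gripper's body presses on something with over 40 N, if the wrist force passes 120 N, or if a joint passes its speed limit or range.

## Working session

There is one attempt and no reset: what is moved stays moved. The work goes in short steps, Python scripts to look and compute and a shell command to move; the robot and the scene stay as the last step left them, time stands still between calls to the robot, and variables do not carry over. Pictures are saved under pics/ and viewed, about 12 in all and at most 16, crops included, and the job is handed in when it is done.

```bash
ls; mkdir -p pics; cat > h.py <<'E'
import numpy as np, cv2
from plant import bot
def snap(n,f):
    im=bot.camera(n); cv2.imwrite(f'pics/{f}.png',im[:,:,::-1]); return im
def ray(n,uv,z,s=None):
    m=bot.camera_model(n); K=np.array(m['mtx'])
    d=np.linalg.inv(K)@[uv[0],uv[1],1]
    if n=='wrist':
        s=s or bot.sense(); T=np.array(m['tool_from_camera']); R=np.array(s['eef_rot'])
        o=R@T[:3,3]+np.array(s['tcp_pos']); d=R@T[:3,:3]@d
    else:
        R=np.array(m['R']); o=-R.T@np.array(m['t']); d=R.T@d
    return o+d*(z-o[2])/d[2]
def proj(n,X):
    m=bot.camera_model(n); c=np.array(m['R'])@X+np.array(m['t']); p=np.array(m['mtx'])@c; return p[:2]/p[2]
E
python3 - <<'E'
from h import *
for n in('top','side'):
    snap(n,n+'0'); m=bot.camera_model(n); print(n,-np.array(m['R']).T@np.array(m['t']),np.array(m['mtx'])[0])
print(bot.camera_model('wrist')); s=bot.sense(); print(s)
E
```

```text
pics
top [ 163.23960839  -18.51795473 1712.55078853] [618.87912535   0.         317.73843274]
side [ 272.59581651  955.98022068 1112.66298288] [617.94149823   0.         315.68224626]
{'mtx': array([[365.49248475,   0.        , 324.38175207],
       [  0.        , 365.49248475, 246.88364625],
       [  0.        ,   0.        ,   1.        ]]), 'tool_from_camera': array([[-1.09344408e-04, -9.54474363e-01, -2.98292940e-01,
         7.57853943e+01],
       [ 9.99999992e-01, -1.23303767e-04,  2.79787977e-05,
         1.91229438e-01],
       [-6.34856884e-05, -2.98292934e-01,  9.54474369e-01,
        -1.42357385e+02],
       [ 0.00000000e+00,  0.00000000e+00,  0.00000000e+00,
         1.00000000e+00]])}
{'time_s': 0.1, 'joint_pos': array([-7.27999297e+01,  7.13146515e+00,  9.46280392e+01,  1.19139036e-03,
        7.83524918e+01, -4.73060031e+00]), 'joint_velocities': array([ 0.0360458 , -0.12235301, -0.13296893, -0.10203757,  0.01496711,
       -0.02413098]), 'effort': array([ 4.80418003e-04, -4.24932003e+01, -3.66652572e+01, -1.00716508e-05,
        3.96818592e-03,  5.31966450e-06]), 'tcp_pos': array([ 242.5960252 , -602.4196115 ,  230.13829657]), 'eef_rot': array([[ 9.27638085e-01,  3.73479947e-01, -5.58568221e-04],
       [ 3.73480320e-01, -9.27636212e-01,  1.87330457e-03],
       [ 1.81493582e-04, -1.94636290e-03, -9.99998089e-01]]), 'contact_force': array([-0.23298644,  0.65799447,  0.41284024]), 'moment': array([-0.01251709, -0.01531139, -0.00404839]), 'grip_width': 85.41086883478742}
```

View pics/top0.png

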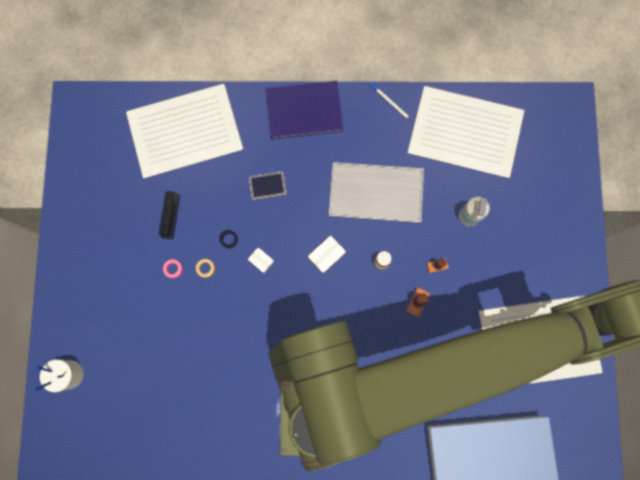

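View pics/side0.png

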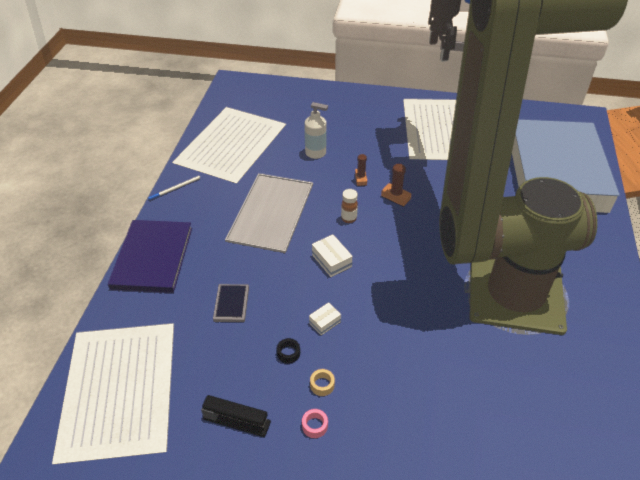

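The top view (x up, y left) shows:
- Tray at (377,192), ink pad at (267,186), large carton at (327,254), small carton at (261,260), bottle at (383,260).
- Rings: tan at (205,268), pink at (172,268), black at (229,239). The tan one is meant.
- Stamps: (438,265) and (418,302). Their sizes need measuring.
- Sanitiser at (474,211) and stapler at (170,215).

```bash
python3 - <<'E'
from h import *
im=cv2.imread('pics/top0.png'); hsv=cv2.cvtColor(im,cv2.COLOR_BGR2HSV)
def rep(name,box,mask,z):
    x0,y0,x1,y1=box; m=np.zeros(mask.shape,np.uint8); m[y0:y1,x0:x1]=mask[y0:y1,x0:x1]*255
    c=max(cv2.findContours(m,0,1)[0],key=cv2.contourArea)
    (cx,cy),wh,a=cv2.minAreaRect(c); b=cv2.boxPoints(((cx,cy),wh,a))
    P=np.array([ray('top',p,z)[:2] for p in b]); e1,e2=P[1]-P[0],P[2]-P[1]
    L=e1 if np.linalg.norm(e1)>np.linalg.norm(e2) else e2
    print(name,(round(cx),round(cy)),P.mean(0).round(),'size',np.linalg.norm(e1).round(),np.linalg.norm(e2).round(),'long-axis deg',np.degrees(np.arctan2(L[1],L[0])).round(1)%180)
H,S,V=[hsv[:,:,i] for i in range(3)]
nb=~((H>105)&(H<130)&(S>100))
rep('tray',(310,150,440,235),nb,8); rep('pad',(240,165,295,205),nb,14)
w=(S<60)&(V>120)
rep('large',(300,230,350,280),w,40); rep('small',(240,240,280,280),w,30); rep('bottle',(368,245,400,278),nb,85)
rep('tan',(190,255,220,282),nb,24)
r=((H<15)|(H>170))&(S>100)
rep('stA',(422,250,455,278),r,18); rep('stB',(400,282,435,322),r,18)
T=im; A=cv2.resize(im[225:325,140:260],None,fx=3,fy=3,interpolation=2);B=cv2.resize(im[225:325,360:480],None,fx=3,fy=3,interpolation=2)
s=cv2.imread('pics/side0.png'); C=cv2.resize(s[140:240,325:445],None,fx=3,fy=3,interpolation=2);D=cv2.resize(s[340:440,260:380],None,fx=3,fy=3,interpolation=2)
cv2.imwrite('pics/crop1.png',np.vstack([np.hstack([A,B]),np.hstack([D,C])]))
E
```

```text
tray (376, 192) [ 616. -158.] size 170.0 273.0 long-axis deg 86.2
pad (267, 185) [631. 152.] size 107.0 78.0 long-axis deg 99.2
large (327, 254) [430. -18.] size 92.0 68.0 long-axis deg 132.9
small (261, 260) [414. 163.] size 48.0 64.0 long-axis deg 50.69999999999999
bottle (382, 260) [ 409. -165.] size 55.0 51.0 long-axis deg 135.4
tan (204, 268) [392. 319.] size 58.0 58.0 long-axis deg 2.6
stA (437, 265) [ 404. -323.] size 54.0 27.0 long-axis deg 104.5
stB (418, 302) [ 302. -269.] size 70.0 40.0 long-axis deg 155.3
```

View pics/crop1.png

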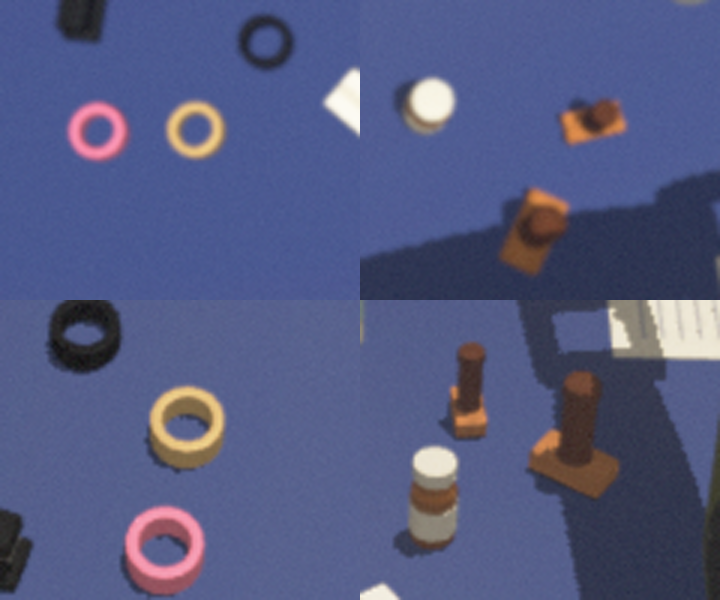

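Contour sizes run about 8 mm large (blur). stA comes out at 54×27 and stB at 70×40, so stA at (438,265) is the 28×54 stamp. The crop shows the tan ring in the middle of the three and stA as the smaller, slimmer stamp. I start with the large carton.

```bash
python3 -m handwheel '[{"x":1.87,"y":5.84,"turn":10.7},{"x":1.87,"y":5.84,"turn":10.7},{"x":1.87,"y":5.84,"turn":10.7},{"x":1.87,"y":5.84,"turn":10.7},{"x":1.87,"y":5.84,"turn":10.7},{"x":1.87,"y":5.84,"turn":10.7},{"x":1.87,"y":5.84,"turn":10.7},{"x":1.87,"y":5.84,"turn":10.7},{"x":1.87,"y":5.84,"turn":10.7},{"x":1.87,"y":5.84,"turn":10.7},{"turn":4},{"z":0}]'
python3 - <<'E'
from h import *
s=bot.sense(); im=snap('wrist','w1'); print(s['tcp_pos'],np.degrees(np.arctan2(s['eef_rot'][1,1],s['eef_rot'][0,1])),s['joint_pos'])
snap('top','top1')
E
```

```text
[ 242.5960252  -602.4196115   230.13829657] -68.06956092245831 [-7.27999297e+01  7.13146515e+00  9.46280392e+01  1.19139036e-03
  7.83524918e+01 -4.73060031e+00]$[0]: bad value
```

View pics/w1.png

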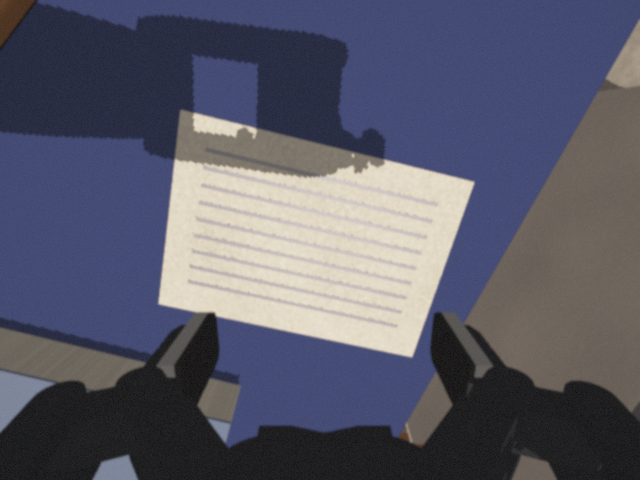

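Rejected: every field is probably required. The picture showed only paper and shadow below the start pose, with the fingers at the bottom. Repeating with full rows.

```bash
python3 -m handwheel '[{"grip":0,"x":1.87,"y":5.84,"z":0,"turn":10.7},{"grip":0,"x":1.87,"y":5.84,"z":0,"turn":10.7},{"grip":0,"x":1.87,"y":5.84,"z":0,"turn":10.7},{"grip":0,"x":1.87,"y":5.84,"z":0,"turn":10.7},{"grip":0,"x":1.87,"y":5.84,"z":0,"turn":10.7},{"grip":0,"x":1.87,"y":5.84,"z":0,"turn":10.7},{"grip":0,"x":1.87,"y":5.84,"z":0,"turn":10.7},{"grip":0,"x":1.87,"y":5.84,"z":0,"turn":10.7},{"grip":0,"x":1.87,"y":5.84,"z":0,"turn":10.7},{"grip":0,"x":1.87,"y":5.84,"z":0,"turn":10.7},{"grip":0,"x":0,"y":0,"z":0,"turn":4},{"grip":0,"x":0,"y":0,"z":0,"turn":0}]'
cat >> h.py <<'E'
def pose():
    s=bot.sense(); print('t',s['time_s'],'tcp',s['tcp_pos'].round(1),'jaw',np.degrees(np.arctan2(s['eef_rot'][1,1],s['eef_rot'][0,1])).round(1),'w',round(s['grip_width'],1),'F',s['contact_force'].round(1)); return s
def rect(n,mask,z,s=None,amin=100):
    "min-area rectangles of the mask's blobs, corners cast on plane z"
    for c in cv2.findContours(mask.astype(np.uint8)*255,0,1)[0]:
        if cv2.contourArea(c)<amin: continue
        r=cv2.minAreaRect(c); P=np.array([ray(n,p,z,s)[:2] for p in cv2.boxPoints(r)])
        e1,e2=P[1]-P[0],P[2]-P[1]; L=max(e1,e2,key=np.linalg.norm)
        print('px',np.round(r[0]),'at',P.mean(0).round(1),'size',np.linalg.norm(e1).round(1),np.linalg.norm(e2).round(1),'long',(np.degrees(np.arctan2(L[1],L[0]))%180).round(1))
def look(f):
    s=pose(); im=snap('wrist',f); h=cv2.cvtColor(im,cv2.COLOR_RGB2HSV); return s,im,h[:,:,0],h[:,:,1],h[:,:,2]
E
python3 - <<'E'
from h import *
s,im,H,S,V=look('w2')
rect('wrist',(S<70)&(V>110),40,s)
print(s['joint_pos'].round())
E
```

```text
time_s: 1.7
tcp_pos: [429.7, -18.1, 231.2]
eef_rot: [[-0.682, 0.731, -0.0], [0.731, 0.682, -0.0], [0.0, -0.0, -1.0]]
contact_force: [0.4, 0.2, 0.8]
grip_width: 85.3
t 1.7 tcp [429.7 -18.1 231.2] jaw 43.0 w 85.3 F [0.4 0.2 0.8]
px [611. 354.] at [748.4  78.9] size 84.9 14.6 long 96.8
px [467. 341.] at [627.4 -12.6] size 19.5 90.4 long 163.6
px [357. 398.] at [ 595.7 -150.4] size 241.1 143.8 long 86.0
px [198. 333.] at [ 417.1 -198.3] size 124.0 41.4 long 98.9
px [326. 216.] at [430.3 -17.4] size 61.0 88.6 long 134.7
px [582. 224.] at [609.8 140.6] size 94.2 70.1 long 99.7
px [456.  51.] at [412.7 156.7] size 65.3 45.0 long 49.7
[-10. -22. 121.  -0.  81. -53.]
```

View pics/w2.png

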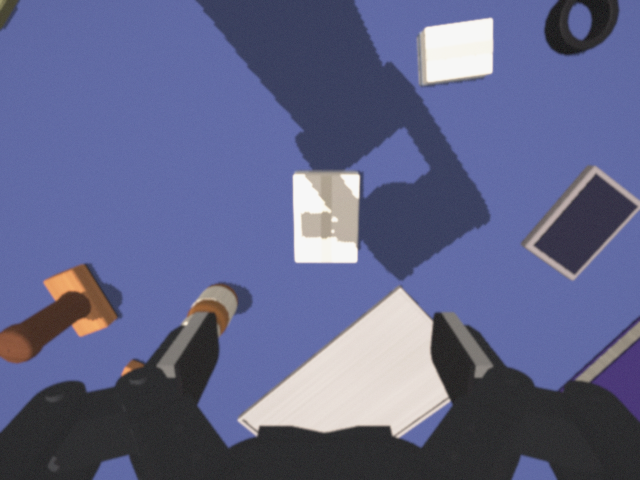

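The carton is at (327,216) between the jaws, at (430,-17) with its long side at 134.5°. The small carton is at (456,51), the pad at (582,224), and the larger stamp bottom left.

```bash
python3 -m handwheel '[{"grip":0,"x":0,"y":0,"z":-6,"turn":1},{"grip":0,"x":0,"y":0,"z":-6,"turn":0},{"grip":0,"x":0,"y":0,"z":-6,"turn":0},{"grip":0,"x":0,"y":0,"z":-3,"turn":0},{"grip":0,"x":0,"y":0,"z":-2,"turn":0},{"grip":0,"x":0,"y":0,"z":0,"turn":0},{"grip":1,"x":0,"y":0,"z":0,"turn":0},{"grip":1,"x":0,"y":0,"z":0,"turn":0},{"grip":1,"x":0,"y":0,"z":0,"turn":0},{"grip":1,"x":0,"y":0,"z":0,"turn":0},{"grip":1,"x":0,"y":0,"z":0,"turn":0},{"grip":1,"x":0,"y":0,"z":0,"turn":0}]'
```

```text
time_s: 3.25
tcp_pos: [431.4, -19.4, 3.1]
eef_rot: [[-0.694, 0.72, 0.003], [0.72, 0.694, -0.001], [-0.003, 0.002, -1.0]]
contact_force: [-0.7, -1.8, 6.9]
grip_width: 58.9
```

Gripped at 58.9 mm. I check the tray corners against the w2 picture, then lift and carry.

```bash
python3 - <<'E'
from h import *
# pose of w2
R=np.array([[-0.682,0.731,0],[0.731,0.682,0],[0,0,-1.]]); s=dict(tcp_pos=np.array([429.7,-18.1,231.2]),eef_rot=R)
for p in((400,288),(239,420)): print(ray('wrist',p,8,s))
im=cv2.cvtColor(cv2.imread('pics/w2.png'),cv2.COLOR_BGR2HSV); m=(im[:,:,1]<80)
m[:,:500]=0; m[:150]=0;m[300:]=0
rect('wrist',m,14,s)
a=np.radians(86); u=np.array([np.cos(a),np.sin(a)]); v=np.array([np.sin(a),-np.cos(a)])
for sx,sy in((-78,130),(-78,-130)): print('predicted corners',np.array([616,-158])+sx*v+sy*u)
E
python3 -m handwheel '[{"grip":1,"x":0,"y":0,"z":4,"turn":0},{"grip":1,"x":0,"y":0,"z":6,"turn":0},{"grip":1,"x":3.7,"y":-2.78,"z":3,"turn":-9.6},{"grip":1,"x":3.7,"y":-2.78,"z":2,"turn":-9.6},{"grip":1,"x":3.7,"y":-2.78,"z":0,"turn":-9.6},{"grip":1,"x":3.7,"y":-2.78,"z":0,"turn":-9.6},{"grip":1,"x":3.7,"y":-2.78,"z":0,"turn":-9.6},{"grip":1,"x":0,"y":0,"z":0,"turn":0},{"grip":1,"x":0,"y":0,"z":0,"turn":0}]'
python3 - <<'E'
from h import *
s,im,H,S,V=look('w3')
E
```

```text
[546.84268387 -24.34339301   8.        ]
[ 530.23420011 -280.50596431    8.        ]
px [582. 223.] at [627.7 148.6] size 102.1 75.6 long 99.4
predicted corners [547.25834567 -22.87566851]
predicted corners [ 529.12166249 -282.24232158]
time_s: 4.38
tcp_pos: [613.8, -157.5, 150.4]
eef_rot: [[0.07, 0.998, -0.002], [0.998, -0.07, 0.001], [0.001, -0.002, -1.0]]
contact_force: [-0.1, -0.1, -2.0]
grip_width: 59.6
t 4.375 tcp [ 613.8 -157.5  150.4] jaw -4.0 w 59.6 F [-0.1 -0.1 -2. ]
```

View pics/w3.png

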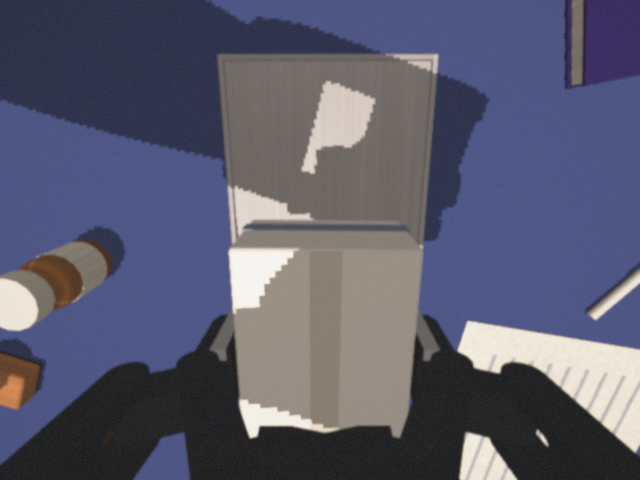

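```bash
python3 - <<'E'
from h import *
s=bot.sense()
a,b=[ray('wrist',p,8,s)[:2] for p in((219,55),(437,54))]; print(a,b)
d=(b-a)/np.linalg.norm(b-a); print('tray axis',np.degrees(np.arctan2(d[1],d[0])),'centre',(a+b)/2-130*np.array([-d[1],d[0]]))
tz=s['tcp_pos'][2]+37
p,q=[ray('wrist',p,tz,s)[:2] for p in((230,248),(422,248))]; e=(q-p)/np.linalg.norm(q-p)
print('carton end',p,q,np.linalg.norm(q-p),'centre',(p+q)/2-42*np.array([-e[1],e[0]]),s['tcp_pos'])
E
```

```text
[548.22434046 -24.2644141 ] [700.9168543  -34.41360983]
tray axis -3.8027533926081682 centre [ 615.94875682 -159.05278867]
carton end [ 588.12146982 -112.89921768] [ 646.02427543 -116.90835977] 58.04143448314494 centre [ 614.17177328 -156.80347396] [ 613.70283022 -157.20272117  150.71211834]
```

```bash
python3 -m handwheel '[{"grip":1,"x":0.2,"y":-0.1,"z":-5,"turn":0},{"grip":1,"x":0,"y":0,"z":-5,"turn":0},{"grip":1,"x":0,"y":0,"z":-2.6,"turn":0},{"grip":1,"x":0,"y":0,"z":-1,"turn":0},{"grip":1,"x":0,"y":0,"z":-0.7,"turn":0},{"grip":1,"x":0,"y":0,"z":0,"turn":0},{"grip":0.2,"x":0,"y":0,"z":0,"turn":0},{"grip":0,"x":0,"y":0,"z":0,"turn":0},{"grip":0,"x":0,"y":0,"z":0,"turn":0},{"grip":0,"x":0,"y":0,"z":0,"turn":0}]'

```

```text
time_s: 5.68
tcp_pos: [616.9, -159.0, 8.6]
eef_rot: [[0.071, 0.997, 0.0], [0.997, -0.071, -0.0], [-0.0, 0.0, -1.0]]
contact_force: [0.8, 0.8, 0.5]
grip_width: 85.5
```

```bash
python3 -m handwheel '[{"grip":0,"x":0,"y":0,"z":5,"turn":0},{"grip":0,"x":0,"y":0,"z":5.5,"turn":0},{"grip":0,"x":-3.4,"y":5.28,"z":3,"turn":-6},{"grip":0,"x":-3.4,"y":5.28,"z":2,"turn":-6},{"grip":0,"x":-3.4,"y":5.28,"z":2,"turn":-6},{"grip":0,"x":-3.4,"y":5.28,"z":1.5,"turn":-6},{"grip":0,"x":-3.4,"y":5.28,"z":0,"turn":-6},{"grip":0,"x":-3.4,"y":5.28,"z":0,"turn":-6},{"grip":0,"x":0,"y":0,"z":0,"turn":0},{"grip":0,"x":0,"y":0,"z":0,"turn":0}]'
python3 - <<'E'
from h import *
im=snap('top','top2')
m=np.zeros((480,640),bool); h=cv2.cvtColor(im,cv2.COLOR_RGB2HSV); w=(h[:,:,1]<45)&(h[:,:,2]>195); m[160:225,320:430]=w[160:225,320:430]
rect('top',m,44,None,60)
s,im,H,S,V=look('w4')
rect('wrist',(S<70)&(V>110),30,s,600)
E
```

```text
time_s: 6.92
tcp_pos: [421.2, 144.8, 192.9]
eef_rot: [[0.643, 0.766, 0.001], [0.766, -0.643, -0.0], [0.0, 0.001, -1.0]]
contact_force: [-0.1, -0.3, -0.6]
grip_width: 85.3
px [376. 192.] at [ 604.3 -152.5] size 143.5 244.0 long 85.9
t 6.975 tcp [421.6 144.3 192.9] jaw -40.1 w 85.2 F [ 0.1 -0.6  0.2]
px [468. 341.] at [452.8 -31.3] size 18.3 83.6 long 80.6
px [181. 341.] at [243.2 145.2] size 83.5 18.2 long 19.8
px [586. 311.] at [549.1 -84.7] size 88.4 235.3 long 64.3
px [304. 210.] at [415.6 164.8] size 43.7 61.3 long 50.2
px [155.  84.] at [393.1 312.7] size 47.2 54.2 long 90.3
px [519.  46.] at [620.8 154.1] size 67.6 93.7 long 103.1
```

View pics/w4.png

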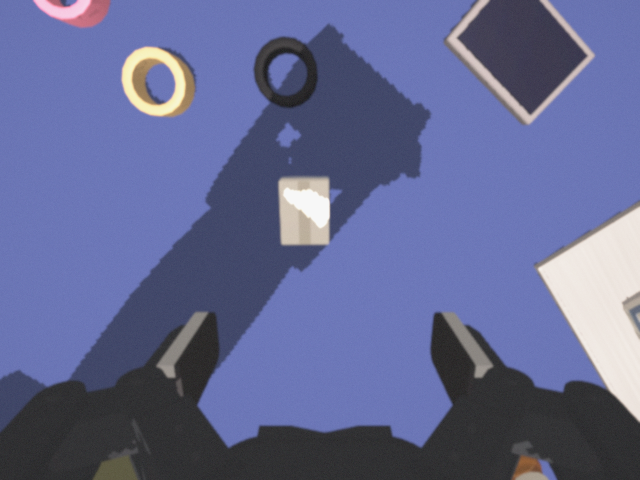

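The small carton is at (304,210): after removing the visible end face, centre (414,163), long side 50°, which agrees with the top view. The tan ring is at (155,84).

```bash
python3 -m handwheel '[{"grip":0,"x":-0.74,"y":1.85,"z":-5,"turn":0},{"grip":0,"x":0,"y":0,"z":-6,"turn":0},{"grip":0,"x":0,"y":0,"z":-4,"turn":0},{"grip":0,"x":0,"y":0,"z":-3,"turn":0},{"grip":0,"x":0,"y":0,"z":-1.2,"turn":0},{"grip":0,"x":0,"y":0,"z":0,"turn":0},{"grip":1,"x":0,"y":0,"z":0,"turn":0},{"grip":1,"x":0,"y":0,"z":0,"turn":0},{"grip":1,"x":0,"y":0,"z":0,"turn":0},{"grip":1,"x":0,"y":0,"z":0,"turn":0},{"grip":1,"x":0,"y":0,"z":0,"turn":0},{"grip":1,"x":0,"y":0,"z":0,"turn":0}]'
```

```text
time_s: 8.52
tcp_pos: [415.1, 163.7, 2.2]
eef_rot: [[0.644, 0.765, 0.003], [0.765, -0.644, 0.001], [0.002, 0.002, -1.0]]
contact_force: [0.0, 0.0, 7.3]
grip_width: 41.0
```

```bash
python3 -m handwheel '[{"grip":1,"x":0,"y":0,"z":5,"turn":0},{"grip":1,"x":0,"y":0,"z":6,"turn":0},{"grip":1,"x":0,"y":0,"z":4.5,"turn":0},{"grip":1,"x":2.5,"y":-5.05,"z":0,"turn":4.5},{"grip":1,"x":2.5,"y":-5.05,"z":0,"turn":4.5},{"grip":1,"x":2.5,"y":-5.05,"z":0,"turn":4.5},{"grip":1,"x":2.5,"y":-5.05,"z":0,"turn":4.5},{"grip":1,"x":2.5,"y":-5.05,"z":0,"turn":4.5},{"grip":1,"x":2.5,"y":-5.05,"z":0,"turn":4.5},{"grip":1,"x":2.5,"y":-5.05,"z":0,"turn":4.5},{"grip":1,"x":2.5,"y":-5.05,"z":0,"turn":4.5},{"grip":1,"x":0,"y":0,"z":0,"turn":0}]'
python3 - <<'E'
from h import *
s,im,H,S,V=look('w5')
E
```

```text
time_s: 10.02
tcp_pos: [614.2, -243.7, 154.6]
eef_rot: [[0.074, 0.997, -0.001], [0.997, -0.074, 0.0], [-0.0, -0.001, -1.0]]
contact_force: [-0.9, 0.4, -0.2]
grip_width: 41.0
t 10.025 tcp [ 614.2 -243.7  154.6] jaw -4.3 w 41.0 F [-0.9  0.4 -0.2]
```

View pics/w5.png

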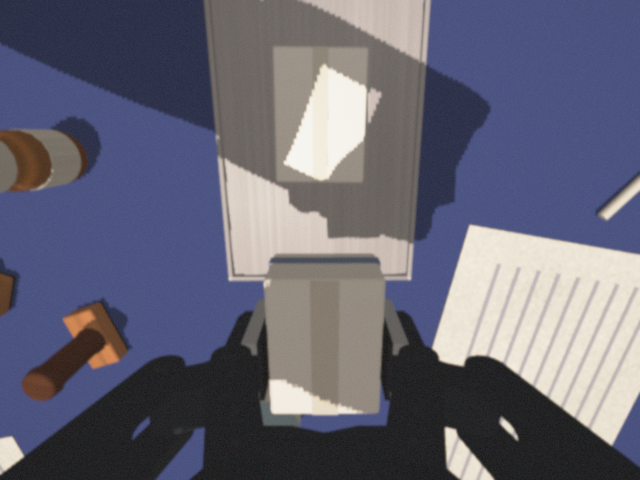

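The large carton top has corners (273,47), (367,47), (364,182), (276,182). The held small carton's top has (266,278), (383,278). The right end of the tray is at row 278.

```bash
python3 - <<'E'
from h import *
s=bot.sense()
P=np.array([ray('wrist',p,44,s)[:2] for p in((273,47),(367,47),(364,182),(276,182))]); print(P.round(1),P.mean(0)); 
for a,b in((0,1),(3,2)): d=P[b]-P[a]; print(np.degrees(np.arctan2(d[1],d[0])),np.linalg.norm(d))
tz=s['tcp_pos'][2]+28
Q=np.array([ray('wrist',p,tz,s)[:2] for p in((266,278),(383,278),(381,412),(268,412))]); print('held',Q.round(1),Q.mean(0),s['tcp_pos'])
d=Q[1]-Q[0]; e=d/np.linalg.norm(d); print(np.linalg.norm(d),np.degrees(np.arctan2(e[1],e[0])), Q[:2].mean(0)-28*np.array([-e[1],e[0]]))
for p in ((230,278),(411,278)): print('tray corner',ray('wrist',p,8,s))
E
```

```text
[[ 590.6 -113.1]
 [ 648.7 -117.5]
 [ 643.4 -200.3]
 [ 583.1 -195.9]] [ 616.40678243 -156.68822196]
-4.250166720851262 58.250313416836434
-4.195687884925614 60.46435995706516
held [[ 595.9 -211.4]
 [ 635.2 -214.3]
 [ 633.  -269.2]
 [ 590.  -266.2]] [ 613.55868444 -240.28496613] [ 613.49863756 -241.79599222  154.59818197]
39.400578185566445 -4.1491322665484365 [ 613.55207235 -240.80064171]
tray corner [ 529.68846854 -277.82651805    8.        ]
tray corner [ 683.25275248 -288.966512      8.        ]
```

```bash
python3 -m handwheel '[{"grip":1,"x":0.13,"y":4.2,"z":0,"turn":0},{"grip":1,"x":0.13,"y":4.2,"z":-3,"turn":0},{"grip":1,"x":0,"y":0,"z":-4,"turn":0},{"grip":1,"x":0,"y":0,"z":-2.5,"turn":0},{"grip":1,"x":0,"y":0,"z":-1.2,"turn":0},{"grip":1,"x":0,"y":0,"z":0,"turn":0},{"grip":1,"x":0,"y":0,"z":0,"turn":0},{"grip":0.4,"x":0,"y":0,"z":0,"turn":0},{"grip":0.2,"x":0,"y":0,"z":0,"turn":0},{"grip":0.1,"x":0,"y":0,"z":0,"turn":0},{"grip":0,"x":0,"y":0,"z":0,"turn":0},{"grip":0,"x":0,"y":0,"z":0,"turn":0}]'

```

```text
time_s: 11.58
tcp_pos: [616.3, -156.7, 48.7]
eef_rot: [[0.071, 0.997, -0.0], [0.997, -0.071, 0.0], [0.0, -0.0, -1.0]]
contact_force: [0.6, -0.5, -0.5]
grip_width: 85.6
```

```bash
python3 -m handwheel '[{"grip":0,"x":0,"y":0,"z":5,"turn":0},{"grip":0,"x":0,"y":0,"z":6,"turn":0},{"grip":0,"x":-2,"y":0,"z":4,"turn":0},{"grip":0,"x":-4.7,"y":-0.2,"z":0,"turn":0},{"grip":0,"x":-4.7,"y":-0.2,"z":0,"turn":0},{"grip":0,"x":-4.7,"y":-0.2,"z":0,"turn":0},{"grip":0,"x":-4.6,"y":-0.2,"z":0,"turn":0},{"grip":0,"x":0,"y":0,"z":0,"turn":0},{"grip":0,"x":0,"y":0,"z":0,"turn":0}]'
python3 - <<'E'
from h import *
s,im,H,S,V=look('w6')
m=(S<70)&(V>110); m[300:]=0
rect('wrist',m,85,s,200)
E
```

```text
time_s: 12.7
tcp_pos: [409.8, -164.9, 199.2]
eef_rot: [[0.071, 0.997, 0.001], [0.997, -0.071, -0.001], [-0.0, 0.001, -1.0]]
contact_force: [0.6, 0.6, -0.0]
grip_width: 85.4
t 12.7 tcp [ 409.8 -164.9  199.2] jaw -4.1 w 85.4 F [ 0.6  0.6 -0. ]
px [330. 238.] at [ 413.6 -163.1] size 36.1 52.4 long 87.3
px [551. 168.] at [ 569.5 -134.4] size 189.7 111.1 long 86.0
```

View pics/w6.png

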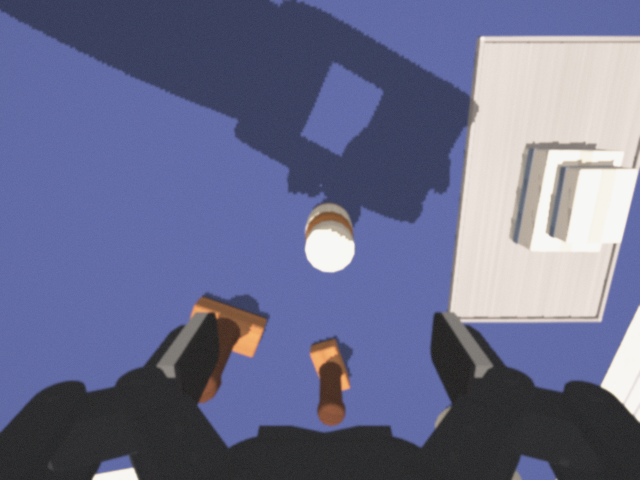

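Cap centre at (330,247). The stacked cartons look square. The small stamp's foot is at (330,365) with its knob at (331,413), and the big stamp is at (230,325).

```bash
python3 - <<'E'
from h import *
s=bot.sense(); print(s['tcp_pos'])
print('cap',ray('wrist',(330,247),85,s), 'knob',ray('wrist',(331,413),83,s))
P=[ray('wrist',p,18,s)[:2] for p in((311,351),(335,340),(350,387))]; print(P,np.linalg.norm(P[1]-P[0]),np.linalg.norm(P[2]-P[1]),np.degrees(np.arctan2(*(P[1]-P[2])[::-1])))
E
```

```text
[ 410.1477148  -164.85779947  199.18135996]
cap [ 413.7682068  -169.56549328   85.        ] knob [ 404.66230966 -320.08054349   83.        ]
[array([ 386.70940543, -299.7968527 ]), array([ 411.86645211, -288.8088057 ]), array([ 424.11964081, -346.15490504])] 27.452034073975618 58.64056396699826 102.06106931203982
```

The foot measures 27×~56 mm, so this is the meant stamp. Now the bottle.

```bash
python3 -m handwheel '[{"grip":0,"x":0.37,"y":-0.47,"z":-4,"turn":0},{"grip":0,"x":0,"y":0,"z":-6,"turn":0},{"grip":0,"x":0,"y":0,"z":-4.7,"turn":0},{"grip":0,"x":0,"y":0,"z":-3,"turn":0},{"grip":0,"x":0,"y":0,"z":0,"turn":0},{"grip":1,"x":0,"y":0,"z":0,"turn":0},{"grip":1,"x":0,"y":0,"z":0,"turn":0},{"grip":1,"x":0,"y":0,"z":0,"turn":0},{"grip":1,"x":0,"y":0,"z":0,"turn":0},{"grip":1,"x":0,"y":0,"z":0,"turn":0},{"grip":1,"x":0,"y":0,"z":0,"turn":0},{"grip":1,"x":0,"y":0,"z":0,"turn":0}]'
```

```text
time_s: 14.25
tcp_pos: [414.6, -170.3, 23.8]
eef_rot: [[0.071, 0.997, 0.003], [0.997, -0.071, -0.002], [-0.002, 0.004, -1.0]]
contact_force: [-0.7, 0.4, 5.6]
grip_width: 38.4
```

```bash
python3 -m handwheel '[{"grip":1,"x":0,"y":0,"z":6,"turn":0},{"grip":1,"x":0,"y":0,"z":6,"turn":0},{"grip":1,"x":5.2,"y":2.37,"z":0,"turn":0},{"grip":1,"x":5.2,"y":2.37,"z":0,"turn":0},{"grip":1,"x":5.2,"y":2.37,"z":0,"turn":0},{"grip":1,"x":5.2,"y":2.37,"z":0,"turn":0},{"grip":1,"x":0,"y":0,"z":0,"turn":0},{"grip":1,"x":0,"y":0,"z":-5,"turn":0},{"grip":1,"x":0,"y":0,"z":-4,"turn":0},{"grip":1,"x":0,"y":0,"z":-1.5,"turn":0},{"grip":1,"x":0,"y":0,"z":0,"turn":0},{"grip":1,"x":0,"y":0,"z":0,"turn":0}]'
```

```text
time_s: 15.75
tcp_pos: [622.5, -75.1, 39.1]
eef_rot: [[0.071, 0.997, 0.004], [0.997, -0.071, -0.001], [-0.001, 0.004, -1.0]]
contact_force: [0.0, -0.0, -1.0]
grip_width: 38.3
```

```bash
python3 -m handwheel '[{"grip":1,"x":0,"y":0,"z":-0.7,"turn":0},{"grip":1,"x":0,"y":0,"z":-0.4,"turn":0},{"grip":1,"x":0,"y":0,"z":0,"turn":0}]'
```

```text
time_s: 16.12
tcp_pos: [621.8, -74.8, 27.8]
eef_rot: [[0.071, 0.997, 0.001], [0.997, -0.071, -0.0], [-0.0, 0.001, -1.0]]
contact_force: [-3.6, 1.0, 7.5]
grip_width: 38.2
```

```bash
python3 -m handwheel '[{"grip":0.4,"x":0,"y":0,"z":0,"turn":0},{"grip":0.2,"x":0,"y":0,"z":0,"turn":0},{"grip":0,"x":0,"y":0,"z":0,"turn":0},{"grip":0,"x":0,"y":0,"z":0,"turn":0},{"grip":0,"x":0,"y":0,"z":0,"turn":0},{"grip":0,"x":0,"y":0,"z":6,"turn":0},{"grip":0,"x":0,"y":0,"z":6,"turn":0},{"grip":0,"x":-2.87,"y":4.9,"z":1.2,"turn":0},{"grip":0,"x":-2.87,"y":4.9,"z":1.2,"turn":0},{"grip":0,"x":-2.87,"y":4.9,"z":1.2,"turn":0},{"grip":0,"x":-2.87,"y":4.9,"z":1.2,"turn":0}]'
python3 -m handwheel '[{"grip":0,"x":-2.87,"y":4.9,"z":0,"turn":0},{"grip":0,"x":-2.87,"y":4.9,"z":0,"turn":0},{"grip":0,"x":-2.87,"y":4.9,"z":0,"turn":0},{"grip":0,"x":-2.87,"y":4.9,"z":0,"turn":0},{"grip":0,"x":0,"y":0,"z":0,"turn":0},{"grip":0,"x":0,"y":0,"z":0,"turn":0}]'
python3 - <<'E'
from h import *
s,im,H,S,V=look('w7')
m=(H>12)&(H<32)&(S>70)&(V>90); m[300:]=0
rect('wrist',m,24,s,300)
m=(H>12)&(H<32)&(S>70)&(V>190); m[300:]=0
rect('wrist',m,24,s,300)
cv2.imwrite('pics/w7c.png',cv2.resize(im[60:360,160:500,::-1],(680,600)))
E
```

```text
time_s: 17.5
tcp_pos: [505.2, 122.7, 194.2]
eef_rot: [[0.071, 0.997, 0.001], [0.997, -0.071, 0.0], [0.0, 0.001, -1.0]]
contact_force: [1.3, 1.1, -0.3]
grip_width: 85.4
time_s: 18.25
tcp_pos: [391.5, 317.3, 193.7]
eef_rot: [[0.07, 0.998, 0.0], [0.998, -0.07, -0.0], [-0.0, 0.0, -1.0]]
contact_force: [-0.7, 0.1, -0.1]
grip_width: 85.8
t 18.25 tcp [391.5 317.3 193.7] jaw -4.0 w 85.8 F [-0.7  0.1 -0.1]
px [326. 220.] at [392.3 319.6] size 47.0 50.2 long 87.3
px [326. 221.] at [392.4 318.8] size 46.0 46.3 long 121.9
```

View pics/w7c.png

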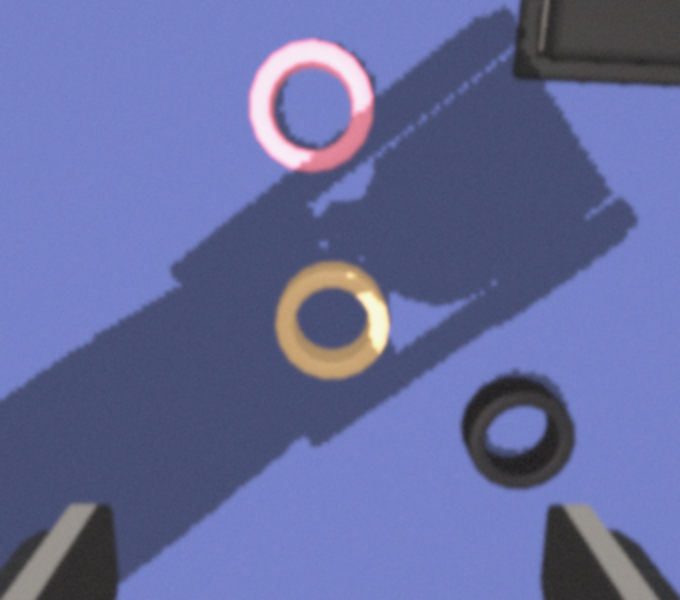

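The tan ring is confirmed at (326,221) in the full image, or (392.4,318.7). Pink is beyond it; the black ring clears the fingers.

```bash
python3 -m handwheel '[{"grip":0,"x":0.1,"y":0.15,"z":-5,"turn":0},{"grip":0,"x":0,"y":0,"z":-6,"turn":0},{"grip":0,"x":0,"y":0,"z":-4.7,"turn":0},{"grip":0,"x":0,"y":0,"z":-2.5,"turn":0},{"grip":0,"x":0,"y":0,"z":-1.4,"turn":0},{"grip":0,"x":0,"y":0,"z":0,"turn":0},{"grip":1,"x":0,"y":0,"z":0,"turn":0},{"grip":1,"x":0,"y":0,"z":0,"turn":0},{"grip":1,"x":0,"y":0,"z":0,"turn":0},{"grip":1,"x":0,"y":0,"z":0,"turn":0},{"grip":1,"x":0,"y":0,"z":0,"turn":0},{"grip":1,"x":0,"y":0,"z":0,"turn":0}]'
```

```text
time_s: 19.8
tcp_pos: [393.9, 319.8, -0.2]
eef_rot: [[0.071, 0.998, 0.003], [0.998, -0.071, 0.002], [0.002, 0.003, -1.0]]
contact_force: [-0.3, -1.6, 5.2]
grip_width: 48.7
```

```bash
python3 -m handwheel '[{"grip":1,"x":0,"y":0,"z":5.5,"turn":0},{"grip":1,"x":0,"y":0,"z":5.5,"turn":0},{"grip":1,"x":0,"y":0,"z":5,"turn":0},{"grip":1,"x":1.96,"y":-5.14,"z":0,"turn":0},{"grip":1,"x":1.96,"y":-5.14,"z":0,"turn":0},{"grip":1,"x":1.96,"y":-5.14,"z":0,"turn":0},{"grip":1,"x":1.96,"y":-5.14,"z":0,"turn":0},{"grip":1,"x":1.96,"y":-5.14,"z":0,"turn":0},{"grip":1,"x":1.96,"y":-5.14,"z":0,"turn":0},{"grip":1,"x":1.96,"y":-5.14,"z":0,"turn":0},{"grip":1,"x":1.96,"y":-5.14,"z":0,"turn":0},{"grip":1,"x":1.96,"y":-5.14,"z":0,"turn":0}]'
python3 -m handwheel '[{"grip":1,"x":1.96,"y":-5.14,"z":0,"turn":0},{"grip":1,"x":1.96,"y":-5.14,"z":0,"turn":0},{"grip":1,"x":0,"y":0,"z":0,"turn":0},{"grip":1,"x":0,"y":0,"z":-5,"turn":0},{"grip":1,"x":0,"y":0,"z":-5,"turn":0},{"grip":1,"x":0,"y":0,"z":-3,"turn":0},{"grip":1,"x":0,"y":0,"z":0,"turn":0},{"grip":1,"x":0,"y":0,"z":0,"turn":0}]'
```

```text
time_s: 21.3
tcp_pos: [569.4, -145.4, 158.4]
eef_rot: [[0.071, 0.997, 0.001], [0.997, -0.071, -0.0], [-0.0, 0.001, -1.0]]
contact_force: [0.2, 0.3, -0.6]
grip_width: 49.0
time_s: 22.3
tcp_pos: [609.1, -246.4, 29.7]
eef_rot: [[0.07, 0.998, 0.002], [0.998, -0.07, -0.001], [-0.001, 0.002, -1.0]]
contact_force: [1.0, -0.3, 0.3]
grip_width: 48.6
```

```bash
python3 -m handwheel '[{"grip":1,"x":0,"y":0,"z":-1.5,"turn":0},{"grip":1,"x":0,"y":0,"z":-1.05,"turn":0},{"grip":1,"x":0,"y":0,"z":0,"turn":0},{"grip":1,"x":0,"y":0,"z":0,"turn":0},{"grip":0.4,"x":0,"y":0,"z":0,"turn":0},{"grip":0.2,"x":0,"y":0,"z":0,"turn":0},{"grip":0,"x":0,"y":0,"z":0,"turn":0},{"grip":0,"x":0,"y":0,"z":0,"turn":0},{"grip":0,"x":0,"y":0,"z":0,"turn":0},{"grip":0,"x":0,"y":0,"z":5,"turn":0},{"grip":0,"x":0,"y":0,"z":6,"turn":0},{"grip":0,"x":0,"y":0,"z":6,"turn":0}]'
```

```text
time_s: 23.8
tcp_pos: [607.7, -246.4, 173.7]
eef_rot: [[0.071, 0.997, -0.001], [0.997, -0.071, 0.0], [0.0, -0.001, -1.0]]
contact_force: [0.2, -0.3, -0.3]
grip_width: 85.2
```

```bash
python3 -m handwheel '[{"grip":0,"x":-5.08,"y":-1.85,"z":1.5,"turn":0},{"grip":0,"x":-5.08,"y":-1.85,"z":1.5,"turn":0},{"grip":0,"x":-5.08,"y":-1.85,"z":0,"turn":0},{"grip":0,"x":-5.08,"y":-1.85,"z":0,"turn":0},{"grip":0,"x":0,"y":0,"z":0,"turn":0},{"grip":0,"x":0,"y":0,"z":0,"turn":0}]'
python3 - <<'E'
from h import *
s,im,H,S,V=look('w8')
cv2.imwrite('pics/w8c.png',cv2.resize(im[100:400,160:500,::-1],(680,600)))
E
```

```text
time_s: 24.55
tcp_pos: [405.1, -320.6, 202.5]
eef_rot: [[0.071, 0.997, 0.001], [0.997, -0.071, -0.0], [-0.0, 0.001, -1.0]]
contact_force: [0.1, -0.3, -0.4]
grip_width: 85.5
t 24.55 tcp [ 405.1 -320.6  202.5] jaw -4.1 w 85.5 F [ 0.1 -0.3 -0.4]
```

View pics/w8c.png

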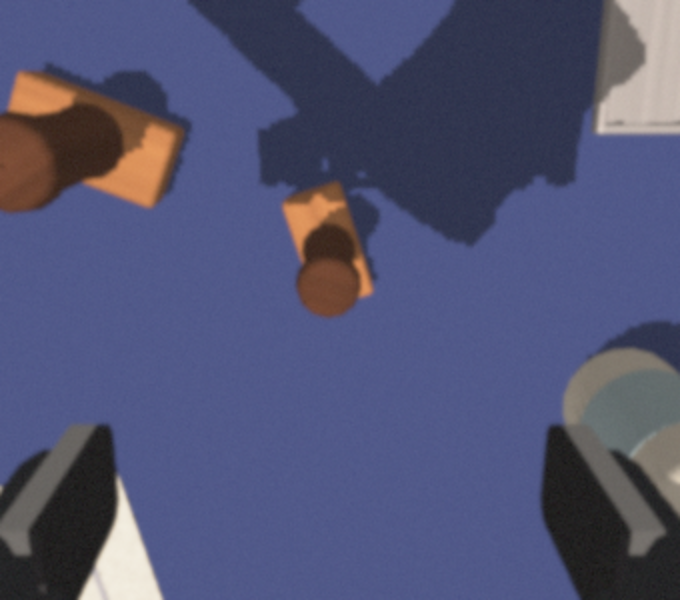

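Knob at (324.5,243.5) and the foot's right edge from (330,190) to (346,246) in the full image.

```bash
python3 - <<'E'
from h import *
s=bot.sense(); print(s['tcp_pos'])
k=ray('wrist',(324.5,243.5),83,s); e=ray('wrist',(330,190.5),18,s),ray('wrist',(346,246.5),18,s),ray('wrist',(302.5,202),18,s)
d=e[0]-e[1]; w=e[0]-e[2]; print('knob',k,'long',np.degrees(np.arctan2(d[1],d[0])),np.linalg.norm(d),'short',np.degrees(np.arctan2(w[1],w[0])),np.linalg.norm(w),'ctr',(e[1]+e[2])/2)
E
```

```text
[ 405.4707585  -320.36232937  202.41857581]
knob [ 405.08915247 -323.65324722   83.        ] long 102.1489615265529 54.55940996077778 short 18.677900725498702 26.841371312991388 ctr [ 405.10399811 -325.18742777   18.        ]
```

Foot 54.6×26.8 mm confirms the right stamp; long side about 103°.

```bash
python3 -m handwheel '[{"grip":0,"x":0,"y":-0.37,"z":-5,"turn":0},{"grip":0,"x":0,"y":0,"z":-6,"turn":0},{"grip":0,"x":0,"y":0,"z":-4,"turn":0},{"grip":0,"x":0,"y":0,"z":-2.3,"turn":0},{"grip":0,"x":0,"y":0,"z":0,"turn":0},{"grip":1,"x":0,"y":0,"z":0,"turn":0},{"grip":1,"x":0,"y":0,"z":0,"turn":0},{"grip":1,"x":0,"y":0,"z":0,"turn":0},{"grip":1,"x":0,"y":0,"z":0,"turn":0},{"grip":1,"x":0,"y":0,"z":0,"turn":0},{"grip":1,"x":0,"y":0,"z":0,"turn":0},{"grip":1,"x":0,"y":0,"z":0,"turn":0}]'
```

```text
time_s: 26.1
tcp_pos: [405.4, -324.8, 30.2]
eef_rot: [[0.071, 0.997, 0.001], [0.997, -0.071, -0.001], [-0.001, 0.001, -1.0]]
contact_force: [0.0, 0.4, 5.0]
grip_width: 21.2
```

```bash
python3 -m handwheel '[{"grip":1,"x":0,"y":0,"z":5,"turn":0},{"grip":1,"x":0,"y":0,"z":6,"turn":0},{"grip":1,"x":0,"y":0,"z":5,"turn":0},{"grip":1,"x":2.75,"y":5.06,"z":0,"turn":0},{"grip":1,"x":2.75,"y":5.06,"z":0,"turn":0},{"grip":1,"x":2.75,"y":5.06,"z":0,"turn":0},{"grip":1,"x":2.75,"y":5.06,"z":0,"turn":0},{"grip":1,"x":2.75,"y":5.06,"z":0,"turn":-1},{"grip":1,"x":2.75,"y":5.06,"z":0,"turn":-1},{"grip":1,"x":2.75,"y":5.06,"z":0,"turn":-1},{"grip":1,"x":2.75,"y":5.06,"z":0,"turn":-1}]'
python3 -m handwheel '[{"grip":1,"x":0,"y":0,"z":0,"turn":0},{"grip":1,"x":0,"y":0,"z":0,"turn":0}]'
python3 - <<'E'
from h import *
s,im,H,S,V=look('w9')
m=(S<90); m[260:]=0
rect('wrist',m,14,s,1000)
E
```

```text
time_s: 27.48
tcp_pos: [625.0, 82.3, 188.2]
eef_rot: [[0.141, 0.99, -0.001], [0.99, -0.141, -0.0], [-0.0, -0.001, -1.0]]
contact_force: [0.5, -0.3, -1.1]
grip_width: 21.2
time_s: 27.72
tcp_pos: [624.2, 80.6, 188.1]
eef_rot: [[0.14, 0.99, -0.002], [0.99, -0.14, -0.001], [-0.001, -0.002, -1.0]]
contact_force: [-0.2, -0.1, -0.4]
grip_width: 21.0
t 27.725 tcp [624.2  80.6 188.1] jaw -8.0 w 21.0 F [-0.2 -0.1 -0.4]
px [323. 136.] at [632.6 151. ] size 71.3 100.9 long 103.1
px [101.  32.] at [474.6 252.5] size 61.6 43.2 long 171.9
```

View pics/w9.png

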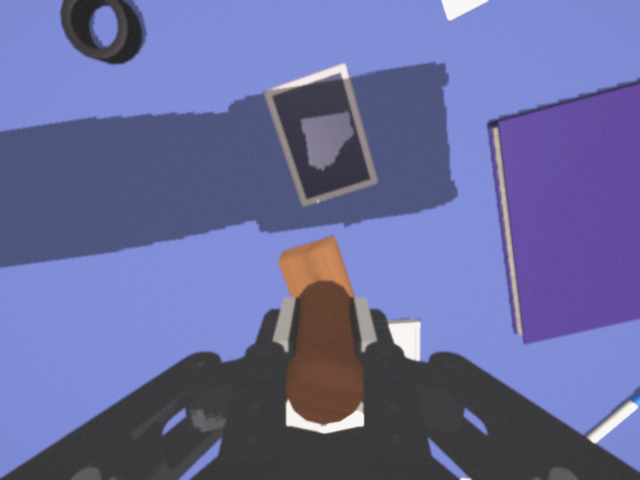

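The pad is at (323,136) with corners (265,92), (345,65), (377,182), (304,206). The stamp's front foot edge runs (280,256) to (334,237).

```bash
python3 - <<'E'
from h import *
s=bot.sense(); ang=lambda d:round(np.degrees(np.arctan2(d[1],d[0])),1)
P=np.array([ray('wrist',p,14,s)[:2] for p in((265,92),(345,65),(377,182),(304,206))])
print(P.mean(0),[(ang(P[b]-P[a]),np.linalg.norm(P[b]-P[a]).round(1)) for a,b in((0,1),(3,2),(3,0),(2,1))])
zt=s['tcp_pos'][2]-30.2+18
Q=np.array([ray('wrist',p,zt,s)[:2] for p in((280,257),(334,237),(351,286))]); e=(Q[1]-Q[0])
print('stamp',ang(e),np.linalg.norm(e),ang(Q[1]-Q[2]),s['tcp_pos'])
u=e/np.linalg.norm(e); print('ctr',Q[:2].mean(0)-27*np.array([-u[1],u[0]]))
E
```

```text
[632.49591801 150.18797729] [(np.float64(9.0), np.float64(66.8)), (np.float64(10.2), np.float64(66.5)), (np.float64(99.7), np.float64(97.2)), (np.float64(99.6), np.float64(95.7))]
stamp 13.0 25.795872928600243 100.8 [624.14064705  79.94262761 188.34417225]
ctr [626.18729331  81.85005207]
```

```bash
python3 -m handwheel '[{"grip":1,"x":0.39,"y":3.48,"z":0,"turn":-1},{"grip":1,"x":0.39,"y":3.49,"z":0,"turn":-1},{"grip":1,"x":0,"y":0,"z":-5,"turn":0},{"grip":1,"x":0,"y":0,"z":-5,"turn":0},{"grip":1,"x":0,"y":0,"z":-3,"turn":0},{"grip":1,"x":0,"y":0,"z":0,"turn":0},{"grip":1,"x":0,"y":0,"z":0,"turn":0}]'
```

```text
time_s: 28.65
tcp_pos: [633.7, 149.6, 61.0]
eef_rot: [[0.176, 0.984, 0.002], [0.984, -0.176, 0.0], [0.001, 0.002, -1.0]]
contact_force: [0.4, 0.6, -0.6]
grip_width: 21.4
```

```bash
python3 -m handwheel '[{"grip":1,"x":0,"y":0,"z":-0.9,"turn":0},{"grip":1,"x":0,"y":0,"z":-0.6,"turn":0},{"grip":1,"x":0,"y":0,"z":0,"turn":0},{"grip":1,"x":0,"y":0,"z":0,"turn":0}]'
```

```text
time_s: 29.15
tcp_pos: [632.7, 150.4, 44.3]
eef_rot: [[0.175, 0.985, 0.0], [0.985, -0.175, -0.0], [-0.0, 0.0, -1.0]]
contact_force: [-0.3, 0.5, -0.3]
grip_width: 21.6
```

```bash
python3 -m handwheel '[{"grip":1,"x":0,"y":0,"z":-0.1,"turn":0},{"grip":0.5,"x":0,"y":0,"z":0,"turn":0},{"grip":0.2,"x":0,"y":0,"z":0,"turn":0},{"grip":0,"x":0,"y":0,"z":0,"turn":0},{"grip":0,"x":0,"y":0,"z":0,"turn":0},{"grip":0,"x":0,"y":0,"z":0,"turn":0},{"grip":0,"x":0,"y":0,"z":6,"turn":0},{"grip":0,"x":0,"y":0,"z":6,"turn":0},{"grip":0,"x":-2,"y":-2,"z":5,"turn":0},{"grip":0,"x":-3,"y":-5,"z":0,"turn":1},{"grip":0,"x":-3,"y":-5,"z":0,"turn":2},{"grip":0,"x":0,"y":-5,"z":0,"turn":2}]'
python3 - <<'E'
from h import *
pose(); snap('wrist','w10'); a=snap('top','top3'); b=snap('side','side3')
A=cv2.resize(a[140:280,230:440],(800,533),interpolation=2); cv2.imwrite('pics/top3c.png',A[:,:,::-1])
B=cv2.resize(b[130:340,190:430],(685,600),interpolation=2); cv2.imwrite('pics/side3c.png',B[:,:,::-1])
E
```

```text
time_s: 30.65
tcp_pos: [550.9, -20.7, 213.3]
eef_rot: [[0.086, 0.996, 0.0], [0.996, -0.086, -0.0], [0.0, 0.0, -1.0]]
contact_force: [1.1, -0.6, 0.8]
grip_width: 85.3
t 30.65 tcp [550.9 -20.7 213.3] jaw -5.0 w 85.3 F [ 1.1 -0.6  0.8]
```

View pics/w10.png

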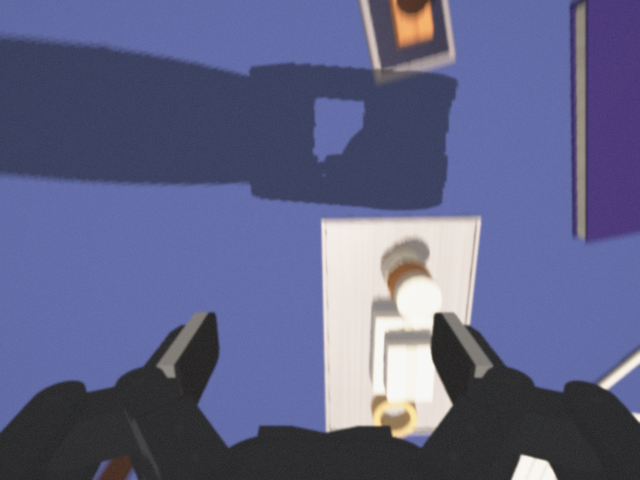

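View pics/side3c.png

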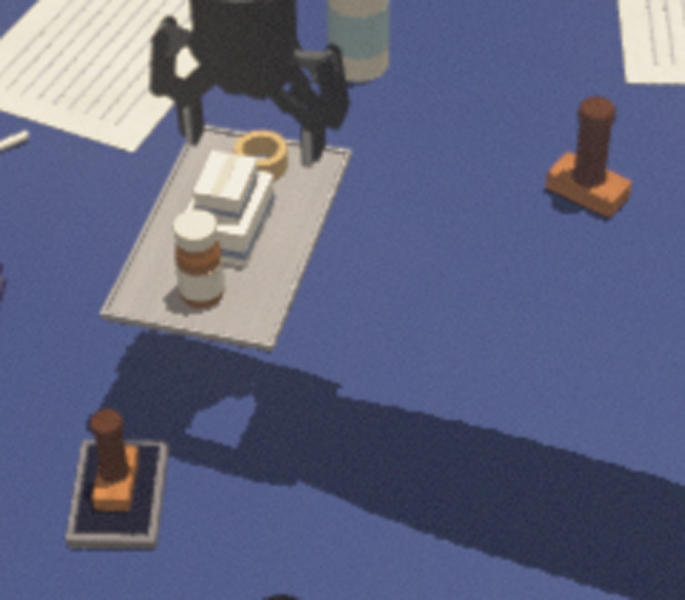

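Everything stands in place. One measured check from above the tray.

```bash
python3 -m handwheel '[{"grip":0,"x":1.5,"y":-3.5,"z":4,"turn":0},{"grip":0,"x":1.5,"y":-3.5,"z":4,"turn":0},{"grip":0,"x":1.5,"y":-3.5,"z":3.5,"turn":0},{"grip":0,"x":1,"y":-3.5,"z":0,"turn":0},{"grip":0,"x":0,"y":-3,"z":0,"turn":0},{"grip":0,"x":0,"y":0,"z":0,"turn":0},{"grip":0,"x":0,"y":0,"z":0,"turn":0}]'
python3 - <<'E'
from h import *
s,im,H,S,V=look('w11'); print(s['eef_rot'])
cv2.imwrite('pics/w11c.png',cv2.resize(im[:340,160:500,::-1],(600,600)))
E
```

```text
time_s: 31.68
tcp_pos: [607.9, -188.4, 327.9]
eef_rot: [[0.087, 0.996, -0.0], [0.996, -0.087, 0.001], [0.001, -0.0, -1.0]]
contact_force: [0.1, 0.5, 0.9]
grip_width: 85.6
t 31.675 tcp [ 607.9 -188.4  327.9] jaw -5.0 w 85.6 F [0.1 0.5 0.9]
[[ 8.73392799e-02  9.96178538e-01 -4.12674979e-04]
 [ 9.96178235e-01 -8.73388723e-02  9.19698744e-04]
 [ 8.80141583e-04 -4.91423659e-04 -9.99999492e-01]]
```

View pics/w11c.png

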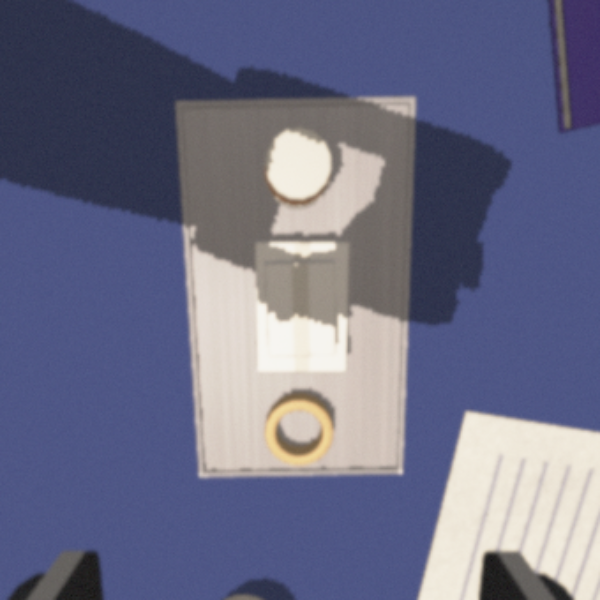

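```bash
python3 - <<'E'
from h import *
s=bot.sense(); k=340/600
g=lambda pts,z:np.array([ray('wrist',(160+x*k,y*k),z,s)[:2] for x,y in pts])
ang=lambda P:np.degrees(np.arctan2(*((P[0]-P[3]+P[1]-P[2])[::-1])))
T=g([(177,101),(415,97),(402,473),(199,476)],8);L=g([(257,242),(349,242),(347,372),(259,372)],44);M=g([(264,262),(338,262),(339,355),(266,355)],74)
a=np.radians(ang(T)); R=np.array([[np.sin(a),-np.cos(a)],[np.cos(a),np.sin(a)]]); c=T.mean(0)
print('tray',c,ang(T),'large',R@(L.mean(0)-c),ang(L),'small-large',R@(M.mean(0)-L.mean(0)),ang(M))
print('bottle',R@(g([(299,163)],89)[0]-L.mean(0)),'tape',R@(g([(299,432)],28)[0]-L.mean(0)))
# stamp & bystanders in the top view, before/after
b0,b1=[cv2.imread(f'pics/{f}.png').astype(int) for f in('top0','top3')]
for n,(x0,y0,x1,y1) in dict(stapler=(155,185,185,243),sanitiser=(455,193,495,230)).items(): 
    p=[b[y0:y1,x0:x1].astype(np.uint8) for b in(b0,b1)]
    print(n,cv2.phaseCorrelate(*[cv2.cvtColor(q,6).astype(np.float32) for q in p]))
h=cv2.cvtColor(b1.astype(np.uint8),cv2.COLOR_BGR2HSV); m=np.zeros((480,640),bool); m[165:210,240:300]=((h[...,0]<20)|(h[...,0]>170))[165:210,240:300]&(h[...,1]>80)[165:210,240:300]
rect('top',m,32,None,20)
E
```

```text
tray [ 615.69750911 -158.73139895] 85.92878353900805 large [ 2.65083626 -0.54709747] 85.35004531776572 small-large [-1.24918831  2.92119479] 86.25334558324728
bottle [-2.13730999 83.72986162] tape [ -3.47933773 -88.79451255]
stapler ((0.12583422970130087, 0.13955331713423647), 1.0351459667417737)
sanitiser ((-0.059776489667736854, -0.22511055822924675), 0.9869757410883904)
px [267. 182.] at [634.5 150.9] size 56.4 46.5 long 90.3
```

```bash
python3 -c "
from plant import bot
print(bot.job_done())"
```

```text
the job is handed in; nothing more can be done
None
```

The job is done and handed in at about 32 s of the 133 s allowed. All five items were placed on the first try, and no check failed or disagreed; I got no verdict back.

| Check | Measured | Limit |
|---|---|---|
| Large carton from tray centre | about 3 mm, 0.6° | 12 mm, 8.6° |
| Small carton from large carton's centre | about 3 mm, 1° | 10 mm, 9.7° |
| Pill bottle left of large carton | 84 mm, 2 mm off the centre line | 67–97 mm, 15 mm |
| Tape roll right of large carton | 89 mm, 3.5 mm off the centre line | 72–102 mm, 15 mm |
| Stamp from pad centre | about 2 mm | 12 mm |

- **Stamp:** its final angle was only checked by eye, after turning it to within about 2° of the pad. The top view was too coarse and parallax-affected to confirm it; its mask gave 90° against the pad's 99.6°. The side and wrist views show it standing upright and square on the felt.
- **Right objects:** the stamp's foot measured 54.6 × 26.8 mm, which matches the size given, and I used the tan ring, not the pink or black one.
- **Bystanders:** the sanitiser and stapler showed no measurable shift in the top view (under 1 mm).

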